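# Level the cheese display shelf

## Robot

A 6-joint arm with a two-finger parallel gripper is mounted at the origin on the work surface. World frame = base frame: x ahead of the robot, y to its left, z up, the work surface at z = 0. Lengths are in m, angles in rad, forces in N, time in s.
With the tool pointing down it reaches from about 0.4 to 0.925 m from the base axis. Payload 12.5 kg.
Tool frame: the origin (TCP) lies midway between the tips of the shut fingers; the grasp point (between the pads) lies tcp_to_grasp behind it (tcp_to_grasp is the distance from the TCP to the grasp point, in m); z points along the fingers, y is the direction in which the jaws open and shut (so a half turn about z gives the same grasp; the last joint's range is limited). The gripper opens to 95 mm and grips with 3 to 60 N. Pads are 20 mm wide; open, the fingers measure 119 mm over their backs; the gripper's body (75 mm by 180 mm) begins 59 mm behind the grasp point.
Start: joints at [1.08, 0.491, 1.559, -0, 1.092, -0.106], TCP at [0.235, 0.579, 0.215] pointing down, gripper open.
Joint ranges: [-3.1, 3.1], [-0.84, 2.19], [0.05, 2.79], [-1.13, 4.28], [0.06, 2.93], [-2.69, 2.69]. Speed limits (rad/s): [2.22, 2.22, 2.79, 3.14, 3.14, 3.14].

## Interface

Orientations are given as a unit quaternion [w, x, y, z].
In Python, from rig import get_obs, grab_frame, get_calibration, sign_off, tcp_to_grasp gives the robot as it stands.
- The arm moves only by the tool jog_arm, never from a script. Its argument "commands" is a list that holds one entry, the list of rows, each a list of 7 numbers: the gripper command: -1 is fully open, 1 is shut, values between are in proportion, then the shift along the tool's x, y, z in units of 20 cm (1.0 is 20 cm), then the turn, a rotation vector about the tool's x, y, z in units of 180 degrees (1.0 is 180 degrees). A call has exactly 10 rows; each row is the pose to reach, as a shift and turn from the pose commanded when the call began, along the tool's axes at that moment, turning the shorter way round; what a row does not reach only later rows make up. A row lasts 1/10 s, in which the tool goes at most 50 mm and 8.59 degrees, less where a joint would pass 70% of its speed; a pose out of reach is approached as far as the arm can. A call with a number of a shift or a turn outside -1 to 1 is refused whole. A call with a gripper value outside its range is refused whole. The fingers move at their own pace and stop on an object; "newtons" is the grip in N (left out, the last holds). Time passes only in rows, so rows that repeat a pose let the fingers close, or fill a call up. It gives the time, the measured TCP pose, the force and the opening at its end, in the units of the state.
- get_obs(): the state, without advancing time (a new reading comes with each control period).
- grab_frame(name): name is "side" or "top" or "wrist"; returns the picture (400x640x3 uint8, red, green, blue); there is no depth.
- get_calibration(name): a dict with "fov_y" (degrees; the focal length in pixels is half the picture's height over the tangent of half this angle, whatever the lens; pixels are square), "cx", "cy" (the principal point, pixels), "D" ([k1, k2, p1, p2, k3] as OpenCV has them; the pictures are not rectified), "xyz" and "orientation" of the camera in the world. Camera axes: x right, y down, z forward; pixel columns grow to the right and rows downward; lengths in m; the calibration is good to about 2 mm. A picture is of the moment at which its call begins: read the wrist's pose just before it. get_calibration takes no time and is no camera call; for the wrist camera it gives the pose at the moment of the call.
- sign_off(): hands the job in, once; it reports no verdict.
The state is a dict: "t": time; "q": joint angles; "qvel": joint speeds; "tau": joint torques, N m; "tool_pos": TCP position; "ee_rot": TCP orientation; "ft_force": force on the tool from outside, world axes, zero at the start; "wrist_torque": the same for the moment, N m; "opening": finger opening in m.
Only numpy, scipy, OpenCV 4.12 (cv2) and the standard library are available. Lean on these libraries where they do the work, as an engineer would, in place of code of your own. Each camera call takes 0.05 s, during which the arm holds its last target.

## Task

Stand the spirit level on the low wooden display shelf, lying along the board, and let go of it. Then turn the shelf's levelling foot by its black knob until the bubble settles between the two lines of the vial. Finish holding: press down on the middle of the level with about 10 N, bubble still between the lines, and keep pressing when your program ends; leave everything else on the counter where it is.

Things in the scene. Friction and masses are not known exactly. Their poses are not given: they have to be found in the camera images.
- level: loose aluminium spirit level: a bar 230 long (its x), 26 wide (y), 42 high (z), about 0.36 kg; origin at the centre of its underside. Starts standing on its underside on the counter, left of the shelf, roughly along world x. Grip it across the 26 mm width at its middle (x = 0)
- level_top (a point): centre of the level's top, 42 mm above the underside, axes as the level's. The top is a solid flat face from level x = -113 to +22 mm, good to press on here
- vial_mid (a point): middle of the level's green vial (74 long, 16 across, in an open gap of the top), at level x = +60 mm, 32 above the underside. Two black rings 25 mm apart are its lines
- bubble (a joint): where the pale bubble (16 long) stands, in m along the level's +x from midway between the lines. 0: centred; between the lines within +-0.0035; stops at +-0.025. It floats to the higher end, 8.5 mm per 0.01 rad of slope, and needs 2 to 3 s to settle. On the flat counter it stands at 0
- shelf: the shelf's plywood board, 440 long (its y), 130 deep (x), 20 thick, top about 65 mm above the counter. Origin: on the pivot pin across its left end, mid-thickness. From there it reaches 30 mm along +y and 410 along -y to the right end, which stands on the levelling foot and starts 8 to 18 mm per metre too low. Bare apart from the knob; its stand is fixed to the counter
- shelf_mid (a point): point on the board's top face, on its long centre line, 150 mm from the pivot: a good place for the level's middle. Axes: y along the board to the pivot end (the robot's left), x across it away from the robot, z out of the top face
- knob_grip (a point): centre of the grip of the levelling foot's round black ribbed knob, on its axis, 28 mm above the board and 220 mm from shelf_mid toward the right end (-y). Knob: 36 across, its top 44 above the board. Axes turn with the knob
- foot_knob: the same knob; origin on its axis at the board's top. Clockwise from above raises the right end: per radian 0.006 rad of slope, 5.1 mm of bubble, 2.2 mm of knob height. Stiff (0.12 N m), stays where left; pressing the board does not move it. At the start it wants 1.4 to 3 rad clockwise; it also turns beyond level and back
- tomme: bystander: round brown cheese, 100 across, 42 high, origin under its centre
- goat: bystander: grey cone-shaped goat cheese, 60 across at the foot, 45 high, between robot and shelf, origin under its centre
- chutney: bystander: glass jar, 64 across, 85 high, between robot and shelf, origin under its centre
- brie_box: bystander: round wooden cheese box, 110 across, 35 high, to the left of the level, origin under its centre
- block: bystander: block of pale cheese, 100 x 60 x 60, at the right, origin under its centre
- knife: bystander: flat cheese knife, 210 long, lying at the right, origin under it
- card: bystander: price card, 85 wide and 75 high on a wooden foot, beyond the shelf, origin under its centre
There are look-alikes about, which are no part of the job. Of the things shaped like the level, the aluminium one is meant.

How it is judged:
On the way, in this order (a step that is already met when the one before it is completed fails the run):
1. the level stands on the shelf along the board, let go, and its bubble has run off centre (contact force between level and shelf above 1.5 N and contact force between the fingers and level below 0.1 N and angle between the x axis of level and the y axis of shelf_mid, either way round below 0.15 rad and angle between the z axis of level and the z axis of shelf_mid, either way round below 0.01 rad and (value of joint bubble above 0.005 m or value of joint bubble below -0.005 m)), for 0.2 s.
2. the foot has been turned so that the board is level and the bubble stands between the lines (value of joint bubble between -0.0035 and 0.0035 m and angle between shelf_mid's own z axis and vertical below 0.006 rad and contact force between level and shelf above 1.5 N), for 0.3 s.
At the end, for the whole second after the job is handed in: Level flat on the board, along it within 0.15 rad, its middle within 120 mm of shelf_mid; board level within 0.006 rad, bubble within 3.5 mm of centre; fingers still pressing (over 3 N), the level bearing on the board with 7 to 40 N, its own weight included (value of joint bubble between -0.0035 and 0.0035 m and angle between shelf_mid's own z axis and vertical below 0.006 rad and angle between the x axis of level and the y axis of shelf_mid, either way round below 0.15 rad and angle between the z axis of level and the z axis of shelf_mid, either way round below 0.01 rad and contact force between level and shelf between 7 and 40 N and contact force between the fingers and level above 3 N and horizontal distance between level_top and shelf_mid below 0.12 m and linear speed of level below 0.02 m/s); the arm keeps its last pose, push and grip.
It fails at once if a bystander on the counter is pushed more than 4 cm (distance of any of tomme, goat, chutney, brie_box, block, knife, card from where it was at the start of the episode above 0.04 m).
It also fails if it takes over 72 s, if anything falls off the work surface, if the arm or the gripper's body presses on something with over 40 N, if the wrist force passes 120 N, or if a joint passes its speed limit or range.

## Working session

There is one attempt and no reset: what is moved stays moved. The work goes in short steps, Python scripts to look and compute and a tool call to move; the robot and the scene stay as the last step left them, time stands still between calls to the robot, and variables do not carry over. Pictures are saved under pics/ and viewed, and the job is handed in when it is done.

Besides the shell and the picture viewer there is one more tool, called after "Request:" by a JSON object that holds its "name" and its "arguments". jog_arm: Moves the arm, as the interface text tells. Shifts and turns lie within -1 to 1; 1 stands for 20 cm of shift or 180 degrees of turn. Its arguments: {"type":"object","properties":{"commands":{"type":"array"},"newtons":{"type":"number"}},"required":["commands"]}

```bash
ls; mkdir -p pics; python3 - <<'E'
from rig import *
import cv2
o=get_obs();print(o); print(tcp_to_grasp)
for n in ["side","top","wrist"]:
    print(n,get_calibration(n)); cv2.imwrite(f"pics/{n}0.png",grab_frame(n)[:,:,::-1])
E
```

```text
pics
{'t': 0.0, 'q': array([ 1.08039429e+00,  4.91583114e-01,  1.55947168e+00,  3.45850767e-06,
        1.09170798e+00, -1.05608640e-01]), 'qvel': array([-1.43285884e-04, -8.49055379e-04,  7.85944748e-05,  8.03044325e-06,
       -9.22538671e-05,  3.16645772e-04]), 'tau': array([-4.34932617e-04, -6.12647152e+01, -2.58186507e+01,  6.93228585e-02,
        4.80353634e-02, -4.73384762e-05]), 'tool_pos': array([0.23446634, 0.57907655, 0.21403947]), 'ee_rot': array([-1.73247920e-04,  1.91212669e-01,  9.81548457e-01, -5.58821196e-04]), 'ft_force': array([-0.22078996,  0.49581648,  0.18544115]), 'wrist_torque': array([0.02709625, 0.03656828, 0.01919994]), 'opening': 0.09493168118645601}
0.0188
side {'fov_y': 53.7221700705132, 'cx': 319.4977827713005, 'cy': 192.26984124455294, 'D': array([-0.00960856,  0.        ,  0.        ,  0.        ,  0.        ]), 'xyz': array([ 0.14085027, -1.17143233,  0.79191914]), 'orientation': array([-0.49336697,  0.85647597, -0.13427247,  0.07077324])}
top {'fov_y': 55.89008782786355, 'cx': 316.63726141545243, 'cy': 200.63129933940937, 'D': array([-0.01497799,  0.        ,  0.        ,  0.        ,  0.        ]), 'xyz': array([0.33892214, 0.01430019, 1.21070584]), 'orientation': array([ 0.04610327, -0.69715975,  0.71378257, -0.04855112])}
wrist {'fov_y': 68.74877488057867, 'cx': 316.81862402386497, 'cy': 199.05084502019344, 'D': array([-0.02666676,  0.        ,  0.        ,  0.        ,  0.        ]), 'xyz': array([0.16516234, 0.60649047, 0.38418812]), 'orientation': array([0.11308818, 0.82143067, 0.55381478, 0.07584137])}
```

View pics/top0.png

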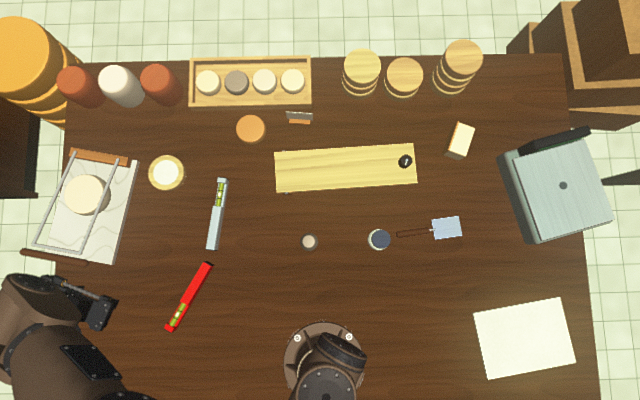

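View pics/side0.png

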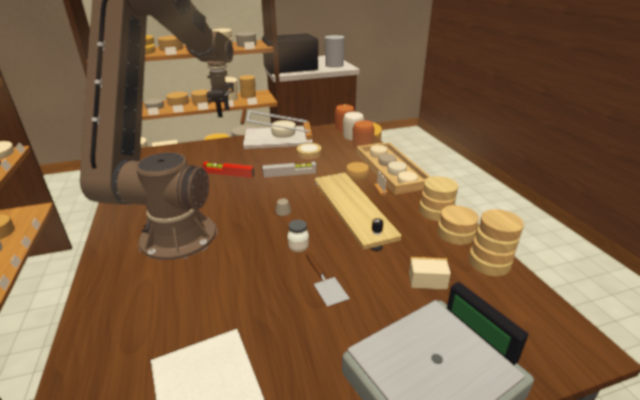

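View pics/wrist0.png

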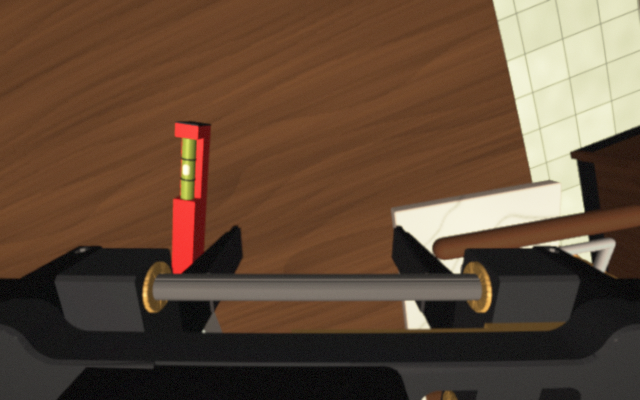

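The top view shows these:
- Level candidates: the aluminium bar at (217,213) with its vial at the upper end, and a red bar at (188,297). The aluminium one is meant.
- Shelf: the board at about (345,167), with the black knob at (405,161). The tray at (250,80) is a look-alike and not the shelf.
- Bystanders: goat (309,242), chutney (379,239), brie box (167,173), tomme (250,128), card (299,117), block (460,139) and knife (430,230).

Next I measure and take a close crop.

```bash
cat > h.py <<'E'
import numpy as np, cv2
from scipy.spatial.transform import Rotation as R
from rig import *
def K(c):
    f=200/np.tan(np.radians(c['fov_y'])/2); return np.array([[f,0,c['cx']],[0,f,c['cy']],[0,0,1.]])
def rot(q): return R.from_quat(q,scalar_first=True).as_matrix()
def ray(c,px):
    p=cv2.undistortPoints(np.array(px,float).reshape(-1,1,2),K(c),c['D']).reshape(-1,2)
    return np.c_[p,np.ones(len(p))]@rot(c['orientation']).T
def plane(c,px,z):
    d=ray(c,px); return c['xyz']+d*((z-c['xyz'][2])/d[:,2])[:,None]
def proj(c,P):
    Rm=rot(c['orientation']); rv=cv2.Rodrigues(Rm.T)[0]
    return cv2.projectPoints(np.array(P,float).reshape(-1,1,3),rv,-Rm.T@c['xyz'],K(c),c['D'])[0].reshape(-1,2)
E
python3 - <<'E'
from h import *
im=cv2.imread("pics/top0.png"); c=get_calibration("top")
hsv=cv2.cvtColor(im,cv2.COLOR_BGR2HSV)
cv2.imwrite("pics/crop0.png",np.hstack([cv2.resize(im[165:260,190:250],None,fx=6,fy=6,interpolation=cv2.INTER_CUBIC)]))
cv2.imwrite("pics/crop1.png",cv2.resize(im[130:205,265:425],None,fx=5,fy=5,interpolation=cv2.INTER_CUBIC))
def big(m,roi):
    x0,y0,x1,y1=roi; mm=np.zeros(m.shape,np.uint8); mm[y0:y1,x0:x1]=m[y0:y1,x0:x1]
    mm=cv2.morphologyEx(mm,cv2.MORPH_CLOSE,np.ones((3,3)))
    cs,_=cv2.findContours(mm,cv2.RETR_EXTERNAL,cv2.CHAIN_APPROX_NONE); return max(cs,key=cv2.contourArea)
m=((hsv[:,:,2]>110)).astype(np.uint8)*255
k=big(m,(190,165,250,260)); r=cv2.minAreaRect(k); b=cv2.boxPoints(r); print(r,b)
print("lvl",plane(c,b,.042),plane(c,[r[0]],.042))
k=big(m,(265,130,430,205)); r=cv2.minAreaRect(k); b=cv2.boxPoints(r); print(r,b)
P=plane(c,b,.063);print("shelf",P,np.linalg.norm(P-np.roll(P,1,0),axis=1),P.mean(0))
m=((hsv[:,:,2]<70)).astype(np.uint8)*255
k=big(m,(390,145,416,175)); r=cv2.minAreaRect(k);print(r,cv2.minEnclosingCircle(k)); print("knob",plane(c,[r[0]],.095))
E
```

```text
((225.74917602539062, 208.0590057373047), (74.32325744628906, 61.78335952758789), 76.75948333740234) [[187.1672  178.96065]
 [247.3082  164.80983]
 [264.33115 237.15736]
 [204.19016 251.30818]]
lvl [[0.57493707 0.41524173 0.042     ]
 [0.61604669 0.22533272 0.042     ]
 [0.38636954 0.17254996 0.042     ]
 [0.34725524 0.35782182 0.042     ]] [[0.47963119 0.29250468 0.042     ]]
((346.99993896484375, 166.99996948242188), (163.99996948242188, 73.99998474121094), 0.0) [[264.99994 203.99997]
 [264.99994 129.99997]
 [428.99994 129.99997]
 [428.99994 203.99997]]
shelf [[ 0.48682632  0.16710979  0.063     ]
 [ 0.72201176  0.16592721  0.063     ]
 [ 0.7103133  -0.35173021  0.063     ]
 [ 0.47500125 -0.33656638  0.063     ]] [0.50381496 0.23518841 0.51778959 0.23580013] [ 0.59853816 -0.0888149   0.063     ]
((404.75006103515625, 161.25001525878906), (9.899494171142578, 12.020814895629883), 45.0) ((404.5, 161.0), 6.265082359313965)
knob [[ 0.60346063 -0.2613966   0.095     ]]
```

View pics/crop0.png

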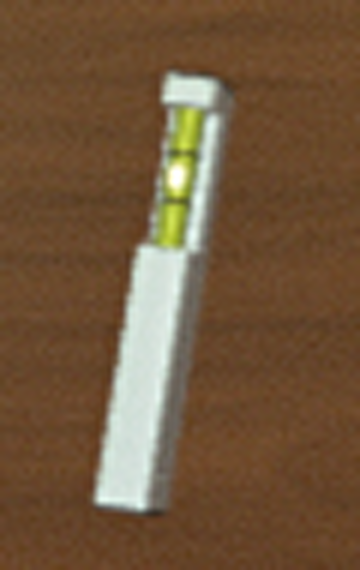

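View pics/crop1.png

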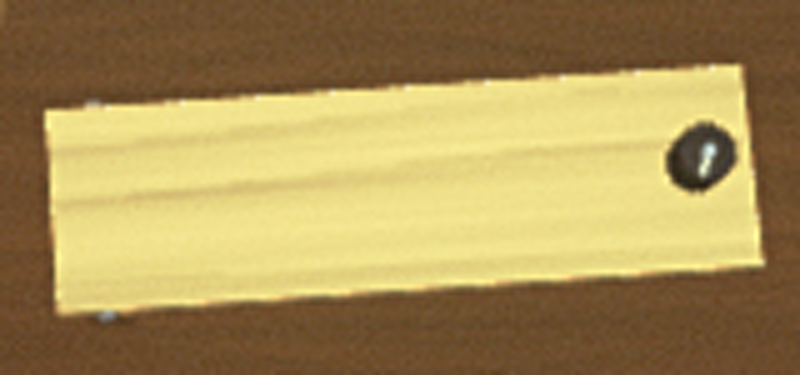

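```bash
python3 - <<'E'
from h import *
im=cv2.imread("pics/top0.png"); c=get_calibration("top")
hsv=cv2.cvtColor(im,cv2.COLOR_BGR2HSV)
def big(m,roi):
    x0,y0,x1,y1=roi; mm=np.zeros(m.shape,np.uint8); mm[y0:y1,x0:x1]=m[y0:y1,x0:x1]
    mm=cv2.morphologyEx(mm,cv2.MORPH_CLOSE,np.ones((3,3)))
    cs,_=cv2.findContours(mm,cv2.RETR_EXTERNAL,cv2.CHAIN_APPROX_NONE); return max(cs,key=cv2.contourArea)
for y in (215,225,235,242): print(y,hsv[y,202:225,2].tolist())
print(hsv[150,268:285].tolist())
m=((hsv[:,:,1]>70)&(hsv[:,:,2]>160)&(hsv[:,:,0]>20)).astype(np.uint8)*255
k=big(m,(265,130,430,205)); r=cv2.minAreaRect(k); b=cv2.boxPoints(r); print(r)
P=plane(c,b,.063);print("shelf",P,np.linalg.norm(P-np.roll(P,1,0),axis=1),P.mean(0))
m=((hsv[:,:,1]<60)&(hsv[:,:,2]>170)).astype(np.uint8)*255
k=big(m,(190,165,250,260)); r=cv2.minAreaRect(k); b=cv2.boxPoints(r); print(r)
P=plane(c,b,.042);print("lvl",P,np.linalg.norm(P-np.roll(P,1,0),axis=1),P.mean(0))
E
```

```text
215 [102, 104, 102, 100, 104, 102, 104, 98, 101, 175, 222, 225, 223, 223, 224, 228, 234, 213, 135, 103, 108, 106, 103]
225 [104, 101, 101, 99, 106, 100, 99, 127, 213, 228, 223, 223, 226, 224, 230, 234, 157, 104, 106, 108, 98, 99, 93]
235 [101, 104, 104, 101, 100, 124, 207, 228, 225, 222, 225, 224, 229, 233, 172, 111, 106, 106, 108, 100, 102, 105, 106]
242 [111, 112, 110, 102, 133, 207, 228, 224, 227, 224, 222, 226, 230, 171, 110, 110, 108, 110, 111, 109, 116, 113, 112]
[[13, 153, 100], [14, 146, 103], [14, 144, 106], [17, 156, 103], [17, 164, 101], [14, 144, 103], [15, 163, 97], [16, 159, 96], [13, 158, 95], [16, 160, 97], [17, 157, 91], [16, 145, 102], [15, 157, 101], [15, 140, 106], [16, 78, 137], [21, 61, 143], [18, 70, 143]]
((345.2130126953125, 167.17774963378906), (40.90448760986328, 141.21726989746094), 86.08842468261719)
shelf [[ 0.65142026  0.14007322  0.063     ]
 [ 0.6724102  -0.30273087  0.063     ]
 [ 0.54205905 -0.30369032  0.063     ]
 [ 0.52204496  0.13252416  0.063     ]] [0.12959535 0.4433013  0.13035468 0.43667337] [ 0.59698362 -0.08345595  0.063     ]
((216.16050720214844, 213.26904296875), (9.650712013244629, 72.17645263671875), 9.7824068069458)
lvl [[0.35724717 0.35463081 0.042     ]
 [0.57931137 0.31931542 0.042     ]
 [0.57332948 0.28921816 0.042     ]
 [0.35157347 0.32524917 0.042     ]] [0.02992443 0.22485481 0.03068596 0.2246641 ] [0.46536537 0.32210339 0.042     ]
```

```bash
cat >> h.py <<'E'
def goto(p,ang,o=None):
    "numbers (shift/0.2, turn/pi) to reach TCP p, tool z down, tool x at world angle ang"
    o=o or get_obs(); Rm=rot(o['ee_rot'])
    Rt=np.array([[np.cos(ang),np.sin(ang),0],[np.sin(ang),-np.cos(ang),0],[0,0,-1]])
    s=Rm.T@(np.array(p)-o['tool_pos'])/.2; t=R.from_matrix(Rm.T@Rt).as_rotvec()/np.pi
    print("shift",s.round(4),"turn",t.round(4)," ang now",np.arctan2(Rm[1,0],Rm[0,0]).round(4),"tcp",o['tool_pos'].round(4),'q6',o['q'][5].round(2),'t',o['t'])
E
python3 - <<'E'
from h import *
goto([.466,.322,.20],2.98)
c=get_calibration('wrist');Rm=rot(get_obs()['ee_rot'])
print(Rm.T@(c['xyz']-get_obs()['tool_pos'])); print(Rm.T@rot(c['orientation']))
E
```

```text
shift [-1.5554 -0.7574  0.0716] turn [-0.0002 -0.     -0.071 ]  ang now 2.7568 tcp [0.2345 0.5792 0.2142] q6 -0.11 t 0.15
[ 0.07454904 -0.00083158 -0.17003421]
[[ 2.95252359e-04 -9.62893698e-01 -2.69880787e-01]
 [ 9.99999933e-01  2.26285784e-04  2.86656881e-04]
 [-2.14949919e-04 -2.69880853e-01  9.62893701e-01]]
```

Request:
{"name": "jog_arm", "arguments": {"commands": [[[-1,-0.2,-0.1,0,0,0,-0.02],[-1,-0.4,-0.2,0,0,0,-0.04],[-1,-0.6,-0.3,0,0,0,-0.07],[-1,-0.8,-0.4,0,0,0,-0.07],[-1,-1,-0.48,0.05,0,0,-0.07],[-1,-1,-0.6,0.07,0,0,-0.07],[-1,-1,-0.757,0.07,0,0,-0.07],[-1,-1,-0.757,0.07,0,0,-0.071],[-1,-1,-0.757,0.07,0,0,-0.071],[-1,-1,-0.757,0.07,0,0,-0.071]]]}}

```text
t: 1.15
tool_pos: [0.3636, 0.3647, 0.2008]
ee_rot: [0.0, 0.081, 0.997, 0.0]
ft_force: [0.9, -0.3, -0.2]
opening: 0.0949
```

```bash
python3 - <<'E'
from h import *
goto([.466,.322,.20],2.98)
cv2.imwrite("pics/w1.png",grab_frame("wrist")[:,:,::-1])
E
```

```text
shift [-0.5399 -0.1281  0.0042] turn [0.0002 0.0002 0.    ]  ang now 2.98 tcp [0.3636 0.3647 0.2008] q6 -0.75 t 1.15
```

View pics/w1.png

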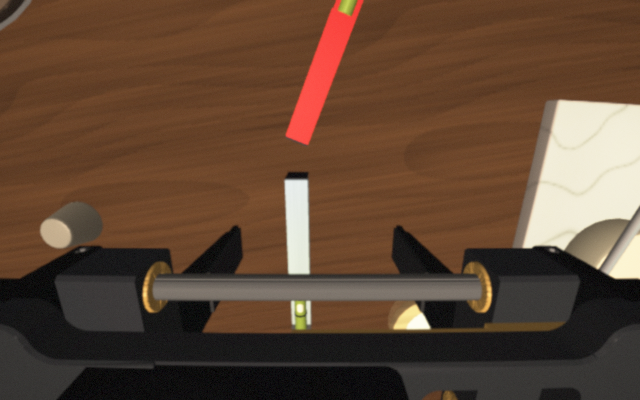

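The aluminium bar's plain top face runs from (297,179) down to (299,270), with its vial near (300,310). The red bar lies beyond it. I'll measure the edges.

```bash
python3 - <<'E'
from h import *
im=cv2.imread("pics/w1.png"); c=get_calibration("wrist")
v=cv2.cvtColor(im,cv2.COLOR_BGR2HSV)[:,:,2].astype(int)
g=cv2.cvtColor(im,cv2.COLOR_BGR2GRAY).astype(int)
L=[];Rr=[]
for y in range(185,266,8):
    x=np.where(g[y,270:330]>140)[0]+270; L.append((x[0]-.5,y));Rr.append((x[-1]+.5,y))
A=plane(c,L,.042);B=plane(c,Rr,.042); 
for P in (A,B):
    k=np.polyfit(P[:,0],P[:,1],1);print(k, (np.polyval(k,P[:,0])-P[:,1]).std())
M=(A+B)/2; k=np.polyfit(M[:,0],M[:,1],1);print("mid",k,np.arctan(k[0]),np.linalg.norm(A-B,axis=1))
y=np.where(g[170:200,297]>140)[0][0]+170-.5
e=plane(c,[(297,y)],.042)[0];print(y,e)
u=np.array([1,k[0]])/np.hypot(1,k[0]); print("center",e[:2]+u*.115,"line y", np.polyval(k,(e[:2]+u*.115)[0]))
b=np.array([(300,310)]);print("vial~",plane(c,b,.032))
E
```

```text
[-0.15726441  0.38301258] 0.000343943956867644
[-0.14747072  0.40644993] 0.00034784935523445373
mid [-0.15237203  0.39474373] -0.15120896705320058 [0.0265096  0.0267108  0.02691616 0.02712491 0.02733894 0.0275575
 0.02657236 0.0267905  0.02701339 0.02847907 0.02747317]
179.5 [0.35389499 0.34229658 0.042     ]
center [0.4675828  0.32497374] line y 0.3234971866161892
vial~ [[0.53349891 0.3131171  0.032     ]]
```

```bash
python3 - <<'E'
from h import *
goto([.4675,.3237,.012],2.99)
E
```

```text
shift [-0.5462 -0.1192  0.9434] turn [ 0.0002  0.0001 -0.0031]  ang now 2.9803 tcp [0.3634 0.3647 0.2007] q6 -0.75 t 1.2
```

Request:
{"name": "jog_arm", "arguments": {"commands": [[[-1,-0.25,-0.06,0,0,0,-0.003],[-1,-0.45,-0.1,0,0,0,-0.003],[-1,-0.546,-0.119,0.05,0,0,-0.003],[-1,-0.546,-0.119,0.25,0,0,-0.003],[-1,-0.546,-0.119,0.45,0,0,-0.003],[-1,-0.546,-0.119,0.65,0,0,-0.003],[-1,-0.546,-0.119,0.8,0,0,-0.003],[-1,-0.546,-0.119,0.9,0,0,-0.003],[-1,-0.546,-0.119,0.94,0,0,-0.003],[-1,-0.546,-0.119,0.94,0,0,-0.003]]]}}

```text
t: 2.2
tool_pos: [0.4665, 0.323, 0.0115]
ee_rot: [-0.001, 0.076, 0.997, -0.001]
ft_force: [-0.0, 0.9, 1.0]
opening: 0.0949
```

Request:
{"name": "jog_arm", "arguments": {"commands": [[[1,0,0,0,0,0,0],[1,0,0,0,0,0,0],[1,0,0,0,0,0,0],[1,0,0,0,0,0,0],[1,0,0,0,0,0,0],[1,0,0,0,0,0,0],[1,0,0,0,0,0,0],[1,0,0,0,0,0,0],[1,0,0,0,0,0,0],[1,0,0,0,0,0,0]]], "newtons": 30}}

```text
t: 3.2
tool_pos: [0.4672, 0.323, 0.0126]
ee_rot: [0.0, 0.076, 0.997, 0.0]
ft_force: [0.5, 1.1, -0.3]
opening: 0.0257
```

Request:
{"name": "jog_arm", "arguments": {"commands": [[[1,0,0,-0.05,0,0,0],[1,0,0,-0.15,0,0,0],[1,0,0,-0.3,0,0,0],[1,0,0,-0.45,0,0,0],[1,0,0,-0.6,0,0,0],[1,0,0,-0.75,0,0,0],[1,0,0,-0.8,0,0,0],[1,0,0,-0.8,0,0,0],[1,0,0,-0.8,0,0,0],[1,0,0,-0.8,0,0,0]]]}}

```text
t: 4.2
tool_pos: [0.4665, 0.3225, 0.1711]
ee_rot: [-0.001, 0.076, 0.997, -0.001]
ft_force: [0.5, 0.1, -4.1]
opening: 0.0259
```

```bash
python3 - <<'E'
from h import *
im=grab_frame("wrist")[:,:,::-1]; cv2.imwrite("pics/w2.png",im)
print(get_obs()['opening'],get_obs()['ft_force'])
goto([.595,-.043,.15],1.57+.047)
E
```

```text
0.02589174694115644 [ 0.48472759  0.69251564 -3.98245149]
shift [-0.9121 -1.7092  0.1064] turn [-8.000e-04 -2.000e-04  4.368e-01]  ang now 2.9893 tcp [0.4666 0.3226 0.1712] q6 -0.93 t 4.25
```

View pics/w2.png

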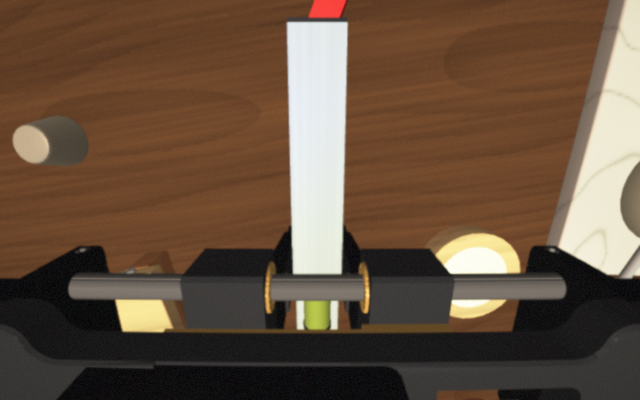

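The level is held squarely with an opening of 25.9 mm. Next I carry it over the shelf.

Request:
{"name": "jog_arm", "arguments": {"commands": [[[1,-0.03,-0.06,0,0,0,0.01],[1,-0.1,-0.18,0,0,0,0.04],[1,-0.18,-0.32,0,0,0,0.08],[1,-0.25,-0.46,0,0,0,0.12],[1,-0.33,-0.6,0,0,0,0.16],[1,-0.4,-0.74,0,0,0,0.19],[1,-0.46,-0.86,0,0,0,0.22],[1,-0.5,-0.94,0,0,0,0.24],[1,-0.53,-1,0,0,0,0.25],[1,-0.53,-1,0,0,0,0.25]]]}}

```text
t: 5.25
tool_pos: [0.5418, 0.1074, 0.1722]
ee_rot: [-0.0, 0.453, 0.892, -0.0]
ft_force: [-0.4, 0.7, -4.3]
opening: 0.0261
```

```bash
python3 - <<'E'
from h import *
print(get_obs()['opening'],get_obs()['ft_force'])
goto([.595,-.043,.15],1.57+.047)
E
```

```text
0.026109242601055457 [-0.35179078  0.70066273 -4.2504894 ]
shift [-0.7643 -0.2286  0.1109] turn [-0.0002  0.      0.186 ]  ang now 2.2015 tcp [0.5418 0.1074 0.1722] q6 -0.55 t 5.25
```

Request:
{"name": "jog_arm", "arguments": {"commands": [[[1,-0.05,-0.02,0,0,0,0.02],[1,-0.18,-0.05,0,0,0,0.05],[1,-0.3,-0.09,0,0,0,0.09],[1,-0.42,-0.13,0,0,0,0.12],[1,-0.54,-0.16,0,0,0,0.15],[1,-0.65,-0.2,0.05,0,0,0.18],[1,-0.73,-0.22,0.09,0,0,0.186],[1,-0.764,-0.228,0.11,0,0,0.186],[1,-0.764,-0.228,0.11,0,0,0.186],[1,-0.764,-0.228,0.11,0,0,0.186]]]}}

```text
t: 6.25
tool_pos: [0.5949, -0.0403, 0.1506]
ee_rot: [-0.0, 0.689, 0.725, -0.0]
ft_force: [-1.8, -0.2, -3.9]
opening: 0.0262
```

```bash
python3 - <<'E'
from h import *
im=grab_frame("wrist")[:,:,::-1]; cv2.imwrite("pics/w3.png",im)
im=grab_frame("top")[:,:,::-1]; cv2.imwrite("pics/t3.png",cv2.resize(im[100:250,240:440],None,fx=4,fy=4,interpolation=cv2.INTER_CUBIC))
print(get_obs()['opening'],get_obs()['ft_force'])
goto([.595,-.043,.15],1.57+.047)
E
```

```text
0.025475739870969138 [-0.33535084 -0.96414098 -4.80460777]
shift [-0.0141 -0.0009  0.0049] turn [ 0.0001 -0.      0.0014]  ang now 1.6213 tcp [ 0.595  -0.0402  0.151 ] q6 -0.23 t 6.35
```

View pics/w3.png

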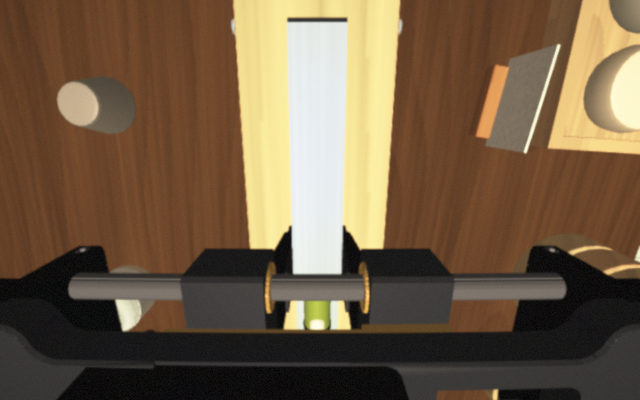

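View pics/t3.png

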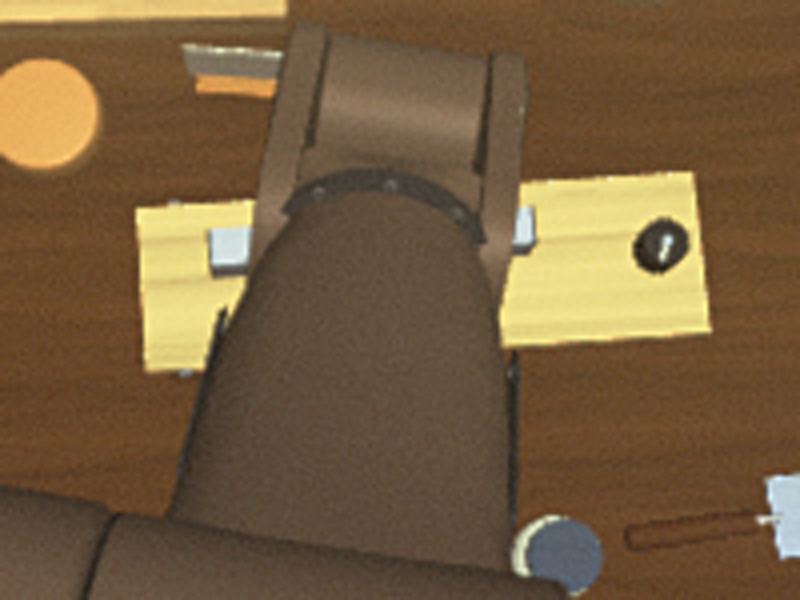

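The level lies along the board, centred across it. The knob and both ends of the board are clear. Now I lower it.

Request:
{"name": "jog_arm", "arguments": {"commands": [[[1,0,0,0.05,0,0,0],[1,0,0,0.12,0,0,0],[1,0,0,0.2,0,0,0],[1,0,0,0.26,0,0,0],[1,0,0,0.3,0,0,0],[1,0,0,0.33,0,0,0],[1,0,0,0.34,0,0,0],[1,0,0,0.35,0,0,0],[1,0,0,0.36,0,0,0],[1,0,0,0.36,0,0,0]]]}}

```text
t: 7.35
tool_pos: [0.5952, -0.0411, 0.0787]
ee_rot: [0.0, 0.69, 0.724, 0.0]
ft_force: [0.1, 0.1, -4.8]
opening: 0.026
```

Not yet in contact, since the force still shows the full weight. Going lower in small steps.

Request:
{"name": "jog_arm", "arguments": {"commands": [[[1,0,0,0.003,0,0,0],[1,0,0,0.006,0,0,0],[1,0,0,0.009,0,0,0],[1,0,0,0.012,0,0,0],[1,0,0,0.012,0,0,0],[1,0,0,0.012,0,0,0],[1,0,0,0.012,0,0,0],[1,0,0,0.012,0,0,0],[1,0,0,0.012,0,0,0],[1,0,0,0.012,0,0,0]]]}}

```text
t: 8.35
tool_pos: [0.5953, -0.0412, 0.0764]
ee_rot: [0.0, 0.69, 0.724, 0.0]
ft_force: [-0.6, -4.5, 1.2]
opening: 0.0256
```

Contact is made. Now release and rise, drawing toward the robot's left so the top camera can see.

Request:
{"name": "jog_arm", "arguments": {"commands": [[[0.2,0,0,0,0,0,0],[0,0,0,0,0,0,0],[-0.2,0,0,0,0,0,0],[-0.2,0,0,0,0,0,0],[-0.2,0,0,-0.1,0,0,0],[-0.2,0,0,-0.3,0,0,0],[-0.2,0,0,-0.5,0,0,0],[-0.2,0,0,-0.6,0,0,0],[-0.2,0,0,-0.6,0,0,0],[-0.2,0,0,-0.6,0,0,0]]]}}

```text
t: 9.35
tool_pos: [0.5949, -0.041, 0.1959]
ee_rot: [-0.0, 0.69, 0.724, 0.0]
ft_force: [-0.2, -1.2, 0.1]
opening: 0.0573
```

```bash
python3 - <<'E'
from h import *
im=grab_frame("wrist")[:,:,::-1]; cv2.imwrite("pics/w4.png",im)
print(get_obs()['opening'],get_obs()['ft_force'])
goto([.604,-.262,.20],1.57+.047)
E
```

```text
0.05742343761636333 [ 0.2190072   0.21093282 -0.34582479]
shift [-1.106  -0.0072 -0.0244] turn [-0.0004 -0.0001  0.0008]  ang now 1.6196 tcp [ 0.5946 -0.041   0.1952] q6 -0.23 t 9.4
```

View pics/w4.png

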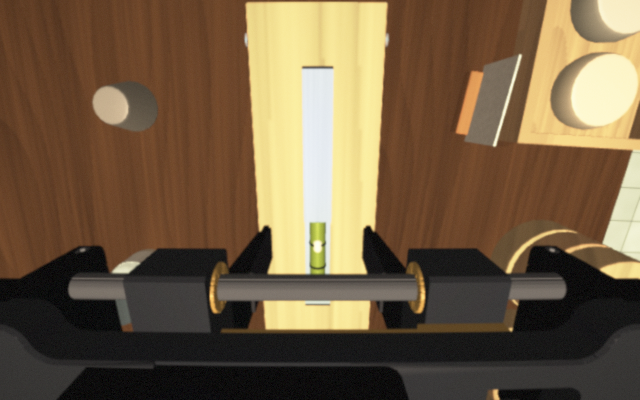

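The level is released and standing along the board. The bubble at (318,246) is heading toward the pivot-side ring. Next I move above the knob to measure both.

Request:
{"name": "jog_arm", "arguments": {"commands": [[[-0.2,-0.05,0,-0.1,0,0,0],[-0.2,-0.2,0,-0.2,0,0,0],[-0.2,-0.4,0,-0.3,0,0,0],[-0.2,-0.6,0,-0.4,0,0,0],[-0.2,-0.75,0,-0.45,0,0,0],[-0.2,-0.88,0,-0.45,0,0,0],[-0.2,-0.96,0,-0.45,0,0,0],[-0.2,-1,0,-0.45,0,0,0],[-0.2,-1,0,-0.45,0,0,0],[-0.2,-1,0,-0.45,0,0,0]]]}}

```text
t: 10.4
tool_pos: [0.6049, -0.2399, 0.2857]
ee_rot: [-0.001, 0.689, 0.724, 0.0]
ft_force: [0.1, -0.7, 0.5]
opening: 0.057
```

```bash
python3 - <<'E'
from h import *
im=grab_frame("wrist")[:,:,::-1]; cv2.imwrite("pics/w5.png",im)
im=grab_frame("top")[:,:,::-1]; cv2.imwrite("pics/t5f.png",im);cv2.imwrite("pics/t5.png",cv2.resize(im[130:230,260:430],None,fx=4.5,fy=4.5,interpolation=cv2.INTER_CUBIC))
goto([.604,-.262,.20],1.57+.047)
E
```

```text
shift [-0.1109 -0.0105  0.4307] turn [-0.     -0.0001  0.0012]  ang now 1.6206 tcp [ 0.605  -0.2398  0.2862] q6 -0.53 t 10.5
```

View pics/w5.png

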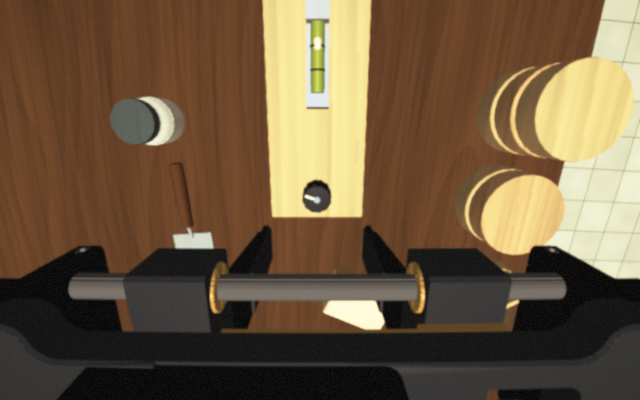

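View pics/t5.png

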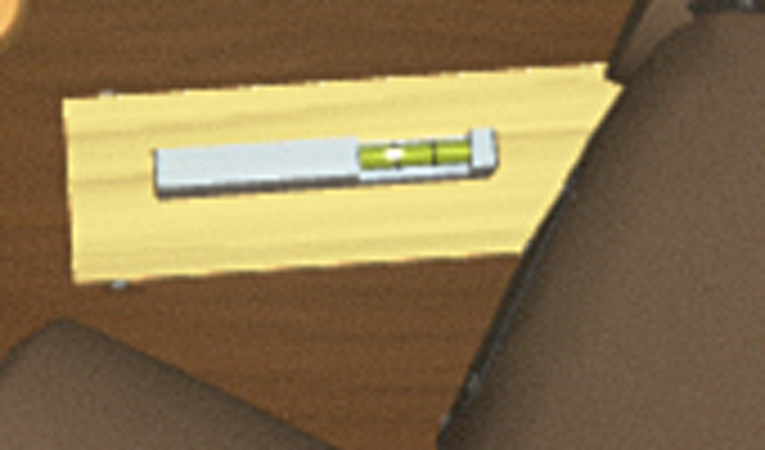

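```bash
python3 - <<'E'
from h import *
im=cv2.imread("pics/w5.png"); 
a=cv2.resize(im[0:120,290:345],None,fx=5,fy=5,interpolation=cv2.INTER_CUBIC)
b=cv2.resize(im[170:225,290:345],None,fx=5,fy=5,interpolation=cv2.INTER_CUBIC)
a[:275,-1]=0
cv2.imwrite("pics/w5c.png",np.hstack([a,np.vstack([b,np.zeros((600-275,275,3),np.uint8)])]))
g=cv2.cvtColor(im,cv2.COLOR_BGR2GRAY)
for x in (315,318,321): print(x,g[10:110,x].tolist())
c=get_calibration("wrist")
m=(g[175:218,298:338]<75).astype(np.uint8); cs,_=cv2.findContours(m,0,1); k=max(cs,key=cv2.contourArea); (x,y),r=cv2.minEnclosingCircle(k); print(x+298,y+175,r)
print(plane(c,[(x+298,y+175)],.105))
E
```

```text
315 [229, 230, 230, 230, 230, 230, 230, 225, 192, 149, 152, 169, 175, 176, 175, 176, 175, 176, 177, 175, 175, 177, 178, 175, 177, 177, 184, 214, 235, 243, 246, 247, 246, 245, 241, 241, 243, 243, 235, 214, 186, 178, 178, 179, 180, 180, 181, 179, 180, 180, 180, 180, 178, 180, 182, 180, 181, 167, 120, 89, 129, 165, 180, 180, 182, 181, 184, 180, 181, 181, 183, 183, 182, 183, 183, 183, 183, 183, 184, 183, 182, 174, 167, 204, 228, 233, 232, 233, 234, 234, 233, 234, 233, 235, 233, 231, 209, 131, 134, 198]
318 [229, 227, 227, 228, 228, 228, 228, 221, 185, 146, 158, 179, 184, 187, 185, 186, 185, 187, 186, 186, 188, 185, 186, 185, 187, 189, 206, 231, 246, 250, 251, 251, 251, 251, 251, 251, 251, 250, 246, 230, 204, 192, 191, 190, 192, 190, 191, 191, 190, 192, 192, 193, 192, 192, 193, 193, 192, 179, 130, 101, 150, 183, 192, 195, 193, 195, 195, 197, 197, 193, 196, 195, 194, 195, 196, 197, 196, 195, 196, 196, 196, 184, 174, 206, 229, 233, 234, 234, 233, 235, 233, 234, 233, 234, 233, 231, 208, 134, 130, 192]
321 [229, 229, 230, 228, 229, 229, 228, 223, 189, 140, 133, 146, 152, 154, 155, 154, 155, 155, 152, 154, 154, 153, 155, 154, 154, 156, 158, 159, 173, 186, 194, 193, 190, 179, 150, 134, 159, 178, 173, 160, 156, 155, 155, 156, 155, 154, 155, 156, 156, 152, 154, 155, 155, 154, 155, 154, 155, 144, 107, 77, 111, 142, 153, 157, 152, 154, 155, 155, 155, 155, 155, 154, 153, 155, 155, 155, 155, 154, 155, 153, 156, 151, 156, 202, 229, 234, 233, 233, 234, 235, 234, 234, 234, 233, 233, 231, 208, 132, 128, 187]
316.44182777404785 195.62188339233398 15.048689842224121
[[ 0.60651972 -0.25887556  0.105     ]]
```

View pics/w5c.png

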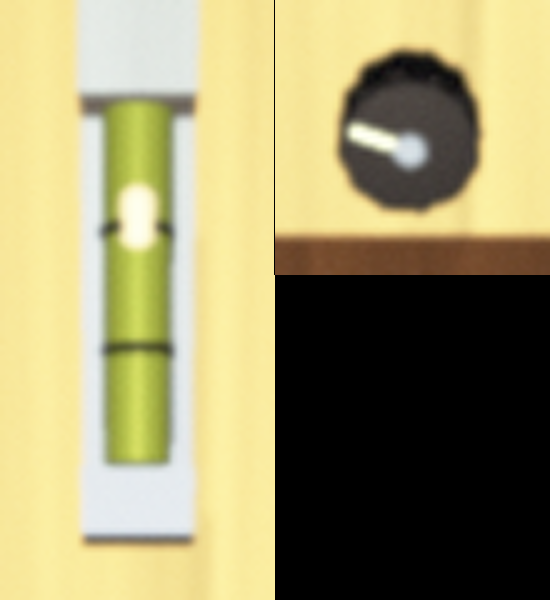

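The bubble is centred at row 43.1. The lines are at rows 45.3 and 69.0, so it is about −14.8 mm off centre. That calls for roughly 2.9 rad clockwise, which fits the stated 1.4–3 rad.

```bash
python3 - <<'E'
from h import *
c=get_calibration("wrist")
print(plane(c,[(316.6,200.4)],.1026), plane(c,[(318,45.3),(318,69),(318,57.1)],.10))
k=plane(c,[(316.6,200.4)],.1026)[0]
goto([k[0],k[1],.068],2.56)
E
```

```text
[[ 0.60705657 -0.26571684  0.1026    ]] [[ 0.59970347 -0.08759368  0.1       ]
 [ 0.60095931 -0.1121326   0.1       ]
 [ 0.60032333 -0.09970683  0.1       ]]
shift [-0.1304  0.0039  1.0907] turn [ 0.00e+00 -1.00e-04 -2.99e-01]  ang now 1.6206 tcp [ 0.605  -0.2398  0.2862] q6 -0.53 t 10.5
```

Request:
{"name": "jog_arm", "arguments": {"commands": [[[-0.2,-0.05,0,0.1,0,0,-0.04],[-0.2,-0.1,0,0.2,0,0,-0.08],[-0.2,-0.127,0.004,0.3,0,0,-0.12],[-0.2,-0.127,0.004,0.4,0,0,-0.16],[-0.2,-0.127,0.004,0.5,0,0,-0.2],[-0.2,-0.127,0.004,0.6,0,0,-0.24],[-0.2,-0.127,0.004,0.66,0,0,-0.28],[-0.2,-0.127,0.004,0.7,0,0,-0.3],[-0.2,-0.127,0.004,0.7,0,0,-0.3],[-0.2,-0.127,0.004,0.7,0,0,-0.3]]]}}

```text
t: 11.5
tool_pos: [0.6072, -0.2656, 0.1466]
ee_rot: [0.0, 0.286, 0.958, 0.0]
ft_force: [-0.8, 0.8, 0.3]
opening: 0.0571
```

```bash
python3 - <<'E'
from h import *
im=grab_frame("wrist")[:,:,::-1]; cv2.imwrite("pics/w6.png",im)
goto([.6065,-.265,.068],2.56)
E
```

```text
shift [0.0059 0.0013 0.3945] turn [0.0001 0.0003 0.0002]  ang now 2.5607 tcp [ 0.6073 -0.2658  0.1469] q6 -1.5 t 11.55
```

View pics/w6.png

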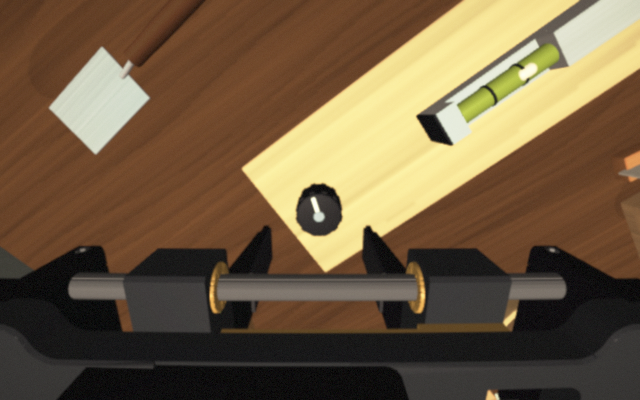

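The knob's screw is at (319,216), between the jaws laterally. I'll check its world position from this view.

```bash
python3 - <<'E'
from h import *
print(plane(get_calibration("wrist"),[(319,215.5)],.1026))
E
```

```text
[[ 0.60703809 -0.26415914  0.1026    ]]
```

Request:
{"name": "jog_arm", "arguments": {"commands": [[[-0.2,0,0,0.1,0,0,0],[-0.2,0,0,0.22,0,0,0],[-0.2,0,0,0.32,0,0,0],[-0.2,0,0,0.38,0,0,0],[-0.2,0,0,0.394,0,0,0],[-0.2,0,0,0.394,0,0,0],[1,0,0,0.394,0,0,0],[1,0,0,0.394,0,0,0],[1,0,0,0.394,0,0,0],[1,0,0,0.394,0,0,0]]], "newtons": 25}}

```text
t: 12.55
tool_pos: [0.6083, -0.2647, 0.0682]
ee_rot: [0.001, 0.286, 0.958, 0.001]
ft_force: [6.9, 11.2, 1.2]
opening: 0.0356
```

The knob is gripped at an opening of 35.6 mm. Now I turn it clockwise, lifting along with it.

Request:
{"name": "jog_arm", "arguments": {"commands": [[[1,0,0.006,-0.0015,0,0,0.044],[1,0,0.006,-0.003,0,0,0.088],[1,0,0.006,-0.0045,0,0,0.132],[1,0,0.006,-0.006,0,0,0.176],[1,0,0.006,-0.0075,0,0,0.22],[1,0,0.006,-0.009,0,0,0.264],[1,0,0.006,-0.0105,0,0,0.308],[1,0,0.006,-0.012,0,0,0.352],[1,0,0.006,-0.0135,0,0,0.396],[1,0,0.006,-0.015,0,0,0.44]]]}}

```text
t: 13.55
tool_pos: [0.6043, -0.2655, 0.0713]
ee_rot: [-0.002, 0.832, 0.554, -0.003]
ft_force: [-21.0, -1.8, 15.6]
opening: 0.0355
```

```bash
python3 - <<'E'
from h import *
im=grab_frame("wrist")[:,:,::-1]; cv2.imwrite("pics/w7.png",im)
im=grab_frame("top")[:,:,::-1]; cv2.imwrite("pics/t7.png",cv2.resize(im[130:230,260:430],None,fx=4.5,fy=4.5,interpolation=cv2.INTER_CUBIC))
o=get_obs();print(o['q'],o['ft_force'],o['wrist_torque'],o['opening'])
goto(o['tool_pos'],0)
E
```

```text
[-0.51297454  0.69856895  1.59040377 -0.0032876   0.85906388 -0.11529023] [-19.78888097  -3.34788634  13.7143861 ] [-0.52628685  4.04390339 -0.03132252] 0.03581126354441437
shift [0. 0. 0.] turn [-0.0016  0.0017  0.3741]  ang now 1.1753 tcp [ 0.6042 -0.2655  0.0713] q6 -0.12 t 13.65
```

View pics/t7.png

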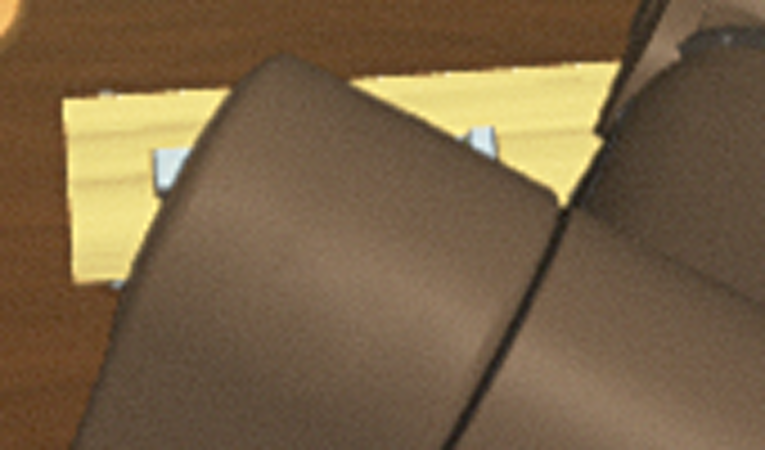

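View pics/w7.png

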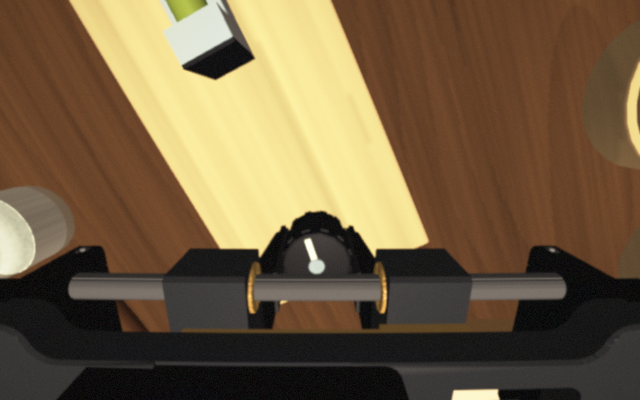

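The knob turned with the jaws: its white mark kept its place relative to the fingers. The two side forces put the axis at about (0.605, −0.263), the spot the board geometry predicts. I'll recentre and turn the rest.

Request:
{"name": "jog_arm", "arguments": {"commands": [[[1,0.002,-0.008,-0.0015,0,0,0.046],[1,0.004,-0.016,-0.003,0,0,0.092],[1,0.004,-0.016,-0.0045,0,0,0.138],[1,0.004,-0.016,-0.006,0,0,0.184],[1,0.004,-0.016,-0.0075,0,0,0.23],[1,0.004,-0.016,-0.009,0,0,0.276],[1,0.004,-0.016,-0.0105,0,0,0.322],[1,0.004,-0.016,-0.012,0,0,0.368],[1,0.004,-0.016,-0.0135,0,0,0.414],[1,0.004,-0.016,-0.0155,0,0,0.46]]]}}

```text
t: 14.65
tool_pos: [0.6023, -0.2613, 0.0744]
ee_rot: [-0.002, 0.991, -0.135, -0.003]
ft_force: [-14.5, 11.5, 14.9]
opening: 0.0357
```

```bash
python3 - <<'E'
from h import *
im=grab_frame("wrist")[:,:,::-1]; cv2.imwrite("pics/w8.png",im)
im=grab_frame("top")[:,:,::-1]; cv2.imwrite("pics/t8.png",cv2.resize(im[130:230,260:430],None,fx=4.5,fy=4.5,interpolation=cv2.INTER_CUBIC))
o=get_obs();print(o['ft_force'],o['wrist_torque'],o['opening'])
goto(o['tool_pos'],0)
E
```

```text
[-15.348863     9.65059661  13.33726923] [ 1.82659245e+00  2.97231886e+00 -1.57141040e-03] 0.03574532788167673
shift [0. 0. 0.] turn [-0.001   0.002  -0.0861]  ang now -0.2704 tcp [ 0.6023 -0.2613  0.0744] q6 1.33 t 14.75
```

View pics/t8.png

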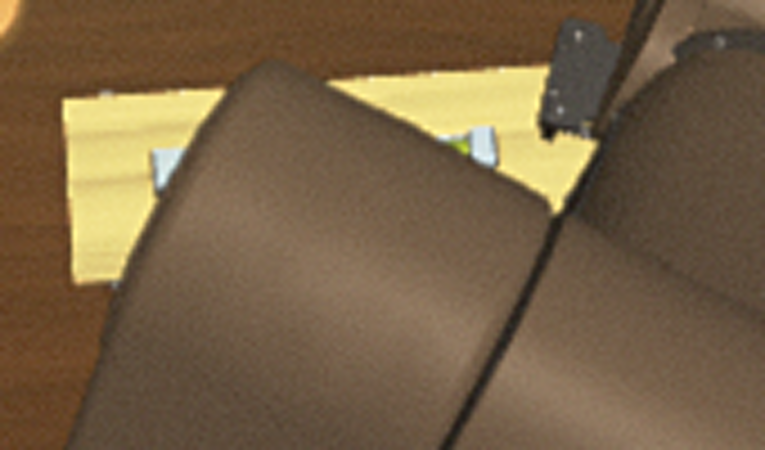

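View pics/w8.png

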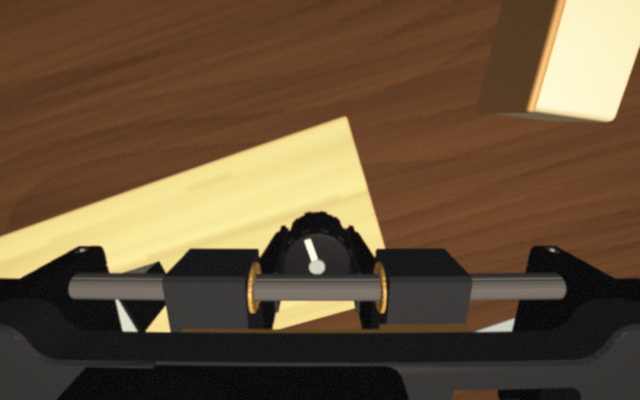

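Request:
{"name": "jog_arm", "arguments": {"commands": [[[-0.2,0,0,0,0,0,0],[-0.2,0,0,0,0,0,0],[-0.2,0,0,0,0,0,0],[-0.2,0,0,-0.1,0,0,0],[-0.2,0,0,-0.3,0,0,0],[-0.2,0,0,-0.5,0,0,-0.04],[-0.2,0,0,-0.7,0,0,-0.08],[-0.2,0,0,-0.85,0,0,-0.12],[-0.2,0,0,-0.96,0,0,-0.16],[-0.2,0,0,-1,0,0,-0.2]]]}}

```text
t: 15.75
tool_pos: [0.6056, -0.2636, 0.2764]
ee_rot: [0.001, 0.983, 0.183, 0.002]
ft_force: [0.5, -1.2, -0.9]
opening: 0.0572
```

Request:
{"name": "jog_arm", "arguments": {"commands": [[[-0.2,0,0,0,0,0,-0.045],[-0.2,0,0,0,0,0,-0.09],[-0.2,0,0,0,0,0,-0.135],[-0.2,0,0,0,0,0,-0.18],[-0.2,0,0,0,0,0,-0.225],[-0.2,0,0,0,0,0,-0.27],[-0.2,0,0,0,0,0,-0.315],[-0.2,0,0,0,0,0,-0.36],[-0.2,0,0,0,0,0,-0.4],[-0.2,0,0,0,0,0,-0.4]]]}}

```text
t: 16.75
tool_pos: [0.605, -0.2634, 0.2734]
ee_rot: [0.0, 0.689, 0.725, 0.0]
ft_force: [0.5, 0.2, -0.3]
opening: 0.0571
```

Request:
{"name": "jog_arm", "arguments": {"commands": [[[-0.2,0,0,0,0,0,0],[-0.2,0,0,0,0,0,0],[-0.2,0,0,0,0,0,0],[-0.2,0,0,0,0,0,0],[-0.2,0,0,0,0,0,0],[-0.2,0,0,0,0,0,0],[-0.2,0,0,0,0,0,0],[-0.2,0,0,0,0,0,0],[-0.2,0,0,0,0,0,0],[-0.2,0,0,0,0,0,0]]]}}

```text
t: 17.75
tool_pos: [0.6049, -0.2632, 0.2735]
ee_rot: [0.0, 0.69, 0.724, 0.0]
ft_force: [-0.1, 0.3, -0.5]
opening: 0.0569
```

```bash
cat > bub.py <<'E'
from h import *
import sys
n=sys.argv[1]
c=get_calibration("wrist"); im=grab_frame("wrist")[:,:,::-1].copy(); cv2.imwrite(f"pics/{n}.png",im)
t=grab_frame("top")[:,:,::-1]; cv2.imwrite(f"pics/{n}t.png",cv2.resize(t[130:230,260:430],None,fx=4.5,fy=4.5,interpolation=cv2.INTER_CUBIC))
a=im[0:120,280:355]; cv2.imwrite(f"pics/{n}c.png",cv2.resize(a,None,fx=5,fy=5,interpolation=cv2.INTER_CUBIC))
goto([.595,-.041,.2],1.617)
E
python3 bub.py w9
```

```text
shift [1.1122 0.0045 0.3676] turn [ 0.     -0.      0.0008]  ang now 1.6195 tcp [ 0.6049 -0.2632  0.2735] q6 -0.56 t 17.85
```

View pics/w9.png

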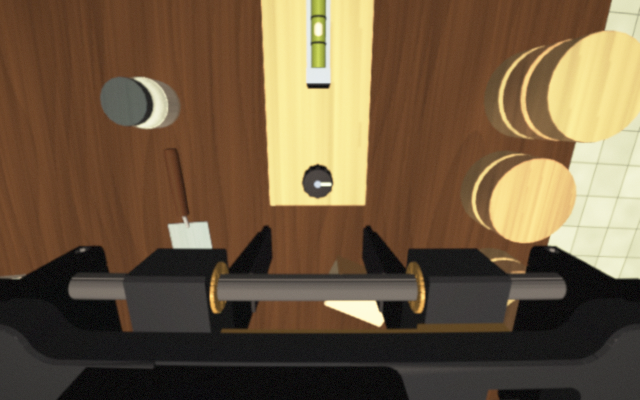

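View pics/w9c.png

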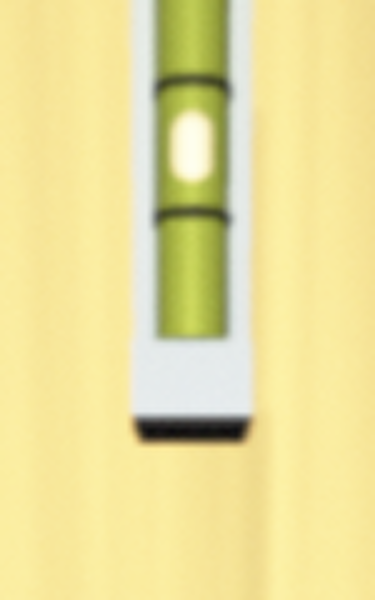

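View pics/w9t.png

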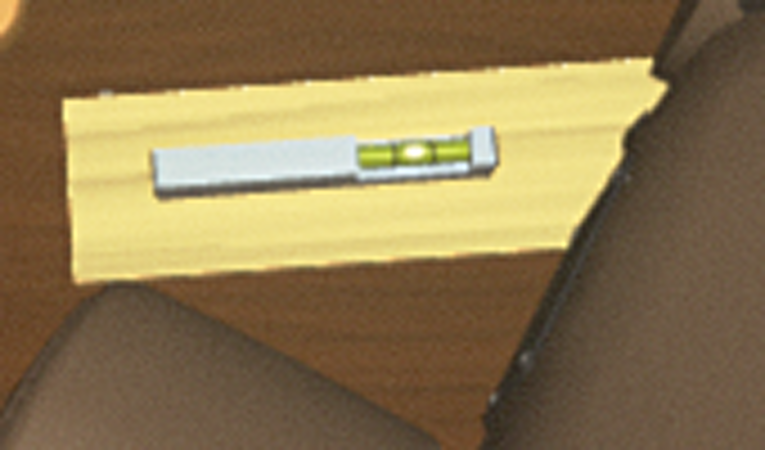

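The bubble is now midway between the lines. In the wrist crop it is centred at row 146 and the lines' midpoint is row 144; the top view agrees (415 against 414.5). Next I shut the fingers and go above the level's middle.

Request:
{"name": "jog_arm", "arguments": {"commands": [[[1,0.05,0,0,0,0,0],[1,0.2,0,0,0,0,0],[1,0.35,0,0,0,0,0],[1,0.5,0,0,0,0,0],[1,0.65,0,0,0,0,0],[1,0.8,0,0.1,0,0,0],[1,0.92,0,0.2,0,0,0],[1,1,0,0.3,0,0,0],[1,1,0,0.35,0,0,0],[1,1,0,0.35,0,0,0]]]}}

```text
t: 18.85
tool_pos: [0.5947, -0.0631, 0.2026]
ee_rot: [-0.001, 0.689, 0.724, -0.001]
ft_force: [-0.1, -0.4, 1.0]
opening: 0.0005
```

```bash
python3 - <<'E'
from h import *
im=grab_frame("wrist")[:,:,::-1]; cv2.imwrite("pics/w10.png",im)
o=get_obs();print(o['opening'],o['ft_force']); goto([.596,-.040,.115],1.617)
E
```

```text
0.0008632052241910591 [0.96458668 0.19326616 0.05663533]
shift [0.1179 0.0098 0.4429] turn [-0.0001 -0.      0.0008]  ang now 1.6197 tcp [ 0.5952 -0.0637  0.2036] q6 -0.27 t 18.9
```

View pics/w10.png

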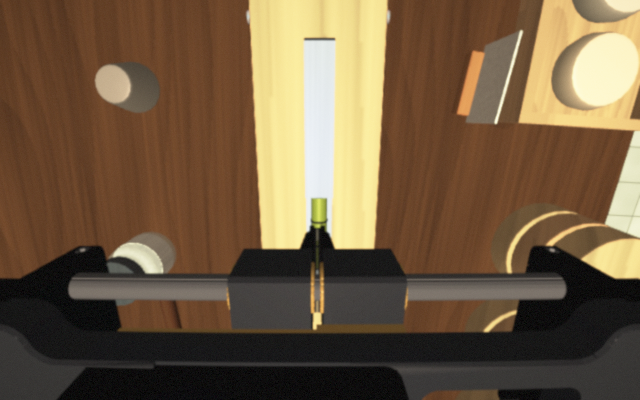

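```bash
python3 - <<'E'
from h import *
c=get_calibration("wrist"); P=plane(c,[(319,40),(318.7,197)],.107); print(P)
u=np.array([.047,-1,0]); print(P[0]+.115*u, P[1]-.022*u)
E
```

```text
[[ 0.59134358  0.07303402  0.107     ]
 [ 0.59793917 -0.06147758  0.107     ]]
[ 0.59674858 -0.04196598  0.107     ] [ 0.59690517 -0.03947758  0.107     ]
```

Request:
{"name": "jog_arm", "arguments": {"commands": [[[1,0.06,0.006,0.05,0,0,0],[1,0.125,0.012,0.12,0,0,0],[1,0.125,0.012,0.2,0,0,0],[1,0.125,0.012,0.28,0,0,0],[1,0.125,0.012,0.35,0,0,0],[1,0.125,0.012,0.4,0,0,0],[1,0.125,0.012,0.43,0,0,0],[1,0.125,0.012,0.44,0,0,0],[1,0.125,0.012,0.44,0,0,0],[1,0.125,0.012,0.44,0,0,0]]]}}

```text
t: 19.9
tool_pos: [0.5966, -0.0384, 0.1161]
ee_rot: [0.0, 0.69, 0.724, 0.0]
ft_force: [0.1, -0.3, -1.1]
opening: 0.0003
```

Request:
{"name": "jog_arm", "arguments": {"commands": [[[1,0,0,0.004,0,0,0],[1,0,0,0.008,0,0,0],[1,0,0,0.012,0,0,0],[1,0,0,0.016,0,0,0],[1,0,0,0.02,0,0,0],[1,0,0,0.024,0,0,0],[1,0,0,0.028,0,0,0],[1,0,0,0.03,0,0,0],[1,0,0,0.03,0,0,0],[1,0,0,0.03,0,0,0]]]}}

```text
t: 20.9
tool_pos: [0.5964, -0.0384, 0.1095]
ee_rot: [-0.0, 0.69, 0.724, 0.0]
ft_force: [-0.2, 0.1, -0.0]
opening: 0.0002
```

Request:
{"name": "jog_arm", "arguments": {"commands": [[[1,0,0,0.002,0,0,0],[1,0,0,0.004,0,0,0],[1,0,0,0.006,0,0,0],[1,0,0,0.008,0,0,0],[1,0,0,0.008,0,0,0],[1,0,0,0.008,0,0,0],[1,0,0,0.008,0,0,0],[1,0,0,0.008,0,0,0],[1,0,0,0.008,0,0,0],[1,0,0,0.008,0,0,0]]]}}

```text
t: 21.9
tool_pos: [0.5964, -0.0384, 0.1079]
ee_rot: [-0.0, 0.69, 0.724, 0.0]
ft_force: [0.9, 0.8, -0.3]
opening: 0.0006
```

Request:
{"name": "jog_arm", "arguments": {"commands": [[[1,0,0,0.001,0,0,0],[1,0,0,0.002,0,0,0],[1,0,0,0.003,0,0,0],[1,0,0,0.004,0,0,0],[1,0,0,0.004,0,0,0],[1,0,0,0.004,0,0,0],[1,0,0,0.004,0,0,0],[1,0,0,0.004,0,0,0],[1,0,0,0.004,0,0,0],[1,0,0,0.004,0,0,0]]]}}

```text
t: 22.9
tool_pos: [0.5964, -0.0384, 0.1073]
ee_rot: [0.0, 0.69, 0.724, 0.0]
ft_force: [-1.9, -0.2, 5.1]
opening: 0.0006
```

Request:
{"name": "jog_arm", "arguments": {"commands": [[[1,0,0,0.001,0,0,0],[1,0,0,0.002,0,0,0],[1,0,0,0.002,0,0,0],[1,0,0,0.002,0,0,0],[1,0,0,0.002,0,0,0],[1,0,0,0.002,0,0,0],[1,0,0,0.002,0,0,0],[1,0,0,0.002,0,0,0],[1,0,0,0.002,0,0,0],[1,0,0,0.002,0,0,0]]]}}

```text
t: 23.9
tool_pos: [0.5964, -0.0384, 0.1073]
ee_rot: [0.0, 0.69, 0.724, 0.0]
ft_force: [-3.4, 1.2, 9.3]
opening: 0.0005
```

```bash
python3 - <<'E'
from h import *
for i in range(3):
    im=grab_frame("top")[:,:,::-1]; o=get_obs();print(o['t'],o['ft_force'],o['tool_pos'])
cv2.imwrite("pics/w11t.png",cv2.resize(im[100:250,240:440],None,fx=4,fy=4,interpolation=cv2.INTER_CUBIC))
im=grab_frame("wrist")[:,:,::-1]; cv2.imwrite("pics/w11.png",im); print(get_obs()['ft_force'])
im=grab_frame("side")[:,:,::-1]; cv2.imwrite("pics/w11s.png",cv2.resize(im[150:260,280:420],None,fx=5,fy=5,interpolation=cv2.INTER_CUBIC)); print(get_obs()['ft_force'])
E
```

```text
23.95 [-3.20226522  0.38541486  8.63028521] [ 0.59642083 -0.03834725  0.10730103]
24.0 [-3.59592208  0.2020687   9.28197201] [ 0.59643068 -0.03838241  0.10730719]
24.05 [-2.61113713  0.83235514  8.80612619] [ 0.59642427 -0.03837263  0.10727892]
[-2.70649948  0.86555842  7.44035348]
[-3.0511059   0.46596081  9.58146712]
```

View pics/w11t.png

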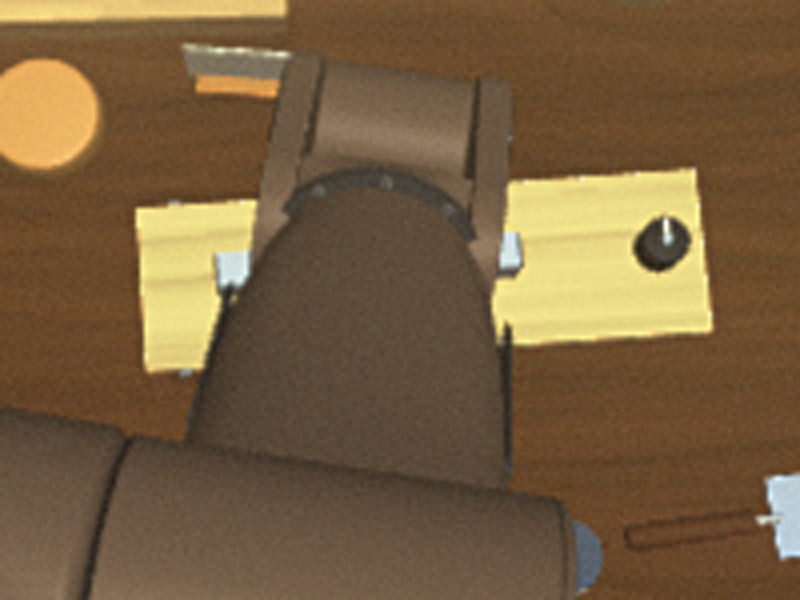

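View pics/w11.png

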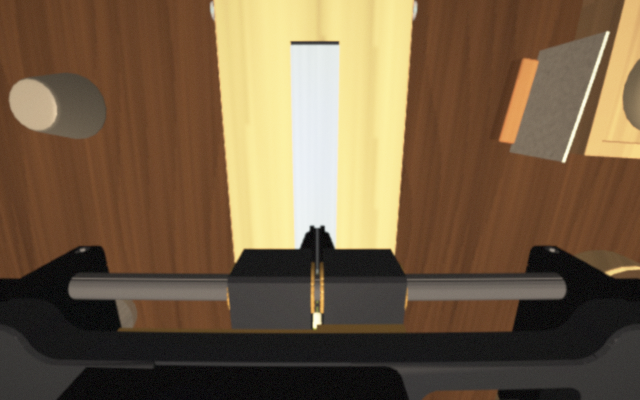

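View pics/w11s.png

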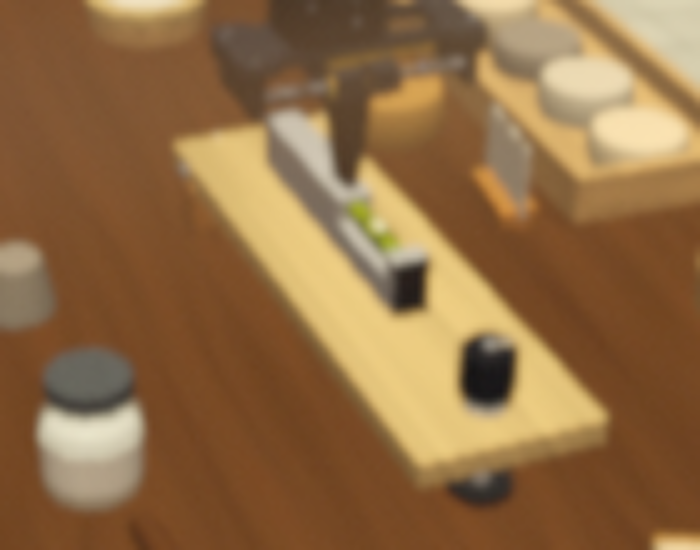

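The fingers press the solid top at the level's middle with about 9 N, steady. In the side view the bubble sits mid-vial at (378,226), and the level is still aligned and in place. Handing in.

```bash
python3 - <<'E'
from rig import *
o=get_obs();print(o['t'],o['ft_force']);print(sign_off())
E
```

```text
24.15 [-3.0511059   0.46596081  9.58146712]
the job is handed in; nothing more can be done
None
```

I stood the aluminium level along the shelf, let go of it, and turned the knob about 2.83 rad clockwise. I then pressed on the middle of the level with shut fingers and handed the job in at 24.15 s, still pressing; no verdict was reported.

**Bubble:** it stood about 14.8 mm off centre before turning. Afterwards the wrist and top views both put it within about 0.5 mm of centre. During the press only the blurry side view could see the vial, and it still looked centred.

**Press:** the last reading was 9.6 N downward, with readings between 7.4 and 9.6 N over the last 0.25 s. With the level's own weight that is about 11 to 13 N on the board. There was also a sideways force of about 3 N, but the level did not visibly shift.

**Knob:** my first camera fix on its axis was 2–3 mm off. That caused up to about 21 N of side load and 15 N upward while turning. I recentred halfway; about 18 N of side load and the upward force were still there at the end of the turn, and both vanished on release. The knob did not slip.

**Bystanders:** those in view looked undisturbed in the last pictures. I did not measure their positions.

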